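Pack the film roll into the instrument case and shut its lid

ROBOT

A 6-joint arm with a two-finger parallel gripper is mounted at the origin on a cart in front of the work surface, level with it; the furniture and walls round the work are solid. World frame = base frame: x ahead of the robot, y to its left, z up, the work surface at z = 0. Lengths are in m, angles in rad, forces in N, time in s.
With the tool pointing down it reaches from about 0.3 to 0.875 m from the base axis. Payload 4.2 kg.
Tool frame: the origin (TCP) lies at the very end of the fingers, on their centre line; the grasp point (between the pads) lies env.tcp_to_grasp behind it (env.tcp_to_grasp is the distance from the TCP to the grasp point, in m); z points along the fingers, y is the line along which they close (so a half turn about z gives the same grasp; the last joint's range is limited). The gripper opens to 85 mm and grips with 20 to 120 N. Pads are 22 mm wide; open, the fingers measure 114 mm over their backs; the gripper's body (76 mm by 85 mm) begins 54 mm behind the grasp point. The pads swing forward as they close: fully open they stand 13 mm farther back than shut.
Start: joints at [1.217, 0.32, 1.565, -0, 1.257, -0.02], TCP at [0.188, 0.543, 0.231] pointing down, gripper open.
Joint ranges: [-3.11, 3.11], [-0.84, 2.01], [0.21, 2.61], [-1.34, 4.49], [0.05, 2.63], [-2.56, 2.56]. Speed limits (rad/s): [2.57, 2.57, 3.14, 3.14, 3.14, 3.14].

INTERFACE

Orientations are given as a unit quaternion [x, y, z, w].
In Python, from plant import monitor, vision, ticket, env gives the robot as it stands.
- The arm moves only by the tool send_rows, never from a script. Its argument "series" is text: rows parted by semicolons, each of 6 numbers parted by spaces: the shift along the tool's x, y, z in m, then the turn, a rotation vector about the tool's x, y, z in degrees. A call has 1 to 20 rows; each row shifts and turns the commanded pose from where the row before left it, along the tool's axes as they then stand; what a row does not reach is not made up. A row lasts 1/10 s, in which the tool goes at most 50 mm and 8.59 degrees, less where a joint would pass 70% of its speed; a pose out of reach is approached as far as the arm can. A call is refused whole if a number of a shift passes 0.05 or a number of a turn 8.59, either way. A call with a gripper value outside its range is refused whole. "jaw" is the finger opening in m, from 0 to 0.0854, set as the call begins (left out, the last holds). The fingers move at their own pace and stop on an object; "squeeze" is the grip in N (left out, the last holds). Time passes only in rows, so rows that do not move let the fingers close. It gives the time, the measured TCP pose, the force, the opening and the grip force at its end, in the units of the state.
- monitor.observe(): the state, without advancing time (a new reading comes with each control period).
- vision.capture(name): name is "side" or "top"; returns a dict with "pixels" (384x512x3 uint8, red, green, blue), "range_z" (384x512 float32, m along the optical axis (not along the pixel's ray), 0 where there is no reading), "K" (3x3 intrinsics, pixels), "camera_from_world" (4x4, takes a point from world to camera coordinates). Camera axes: x right, y up, looking along -z (the intrinsics and any distortion apply to the point x, -y, -z); pixel columns grow to the right and rows downward; lengths in m; the calibration is good to about 2 mm. A picture is of the moment at which its call begins.
- ticket.job_done(): hands the job in; it is judged then, once.
The state is a dict: "time_s": time; "joints": joint angles; "qvel": joint speeds; "joint_efforts": joint torques, N m; "ee_pos": TCP position; "tcp_rot": TCP orientation; "contact_force": force on the tool from outside, world axes, zero at the start; "wrist_torque": the same for the moment, N m; "width": finger opening in m; "grip_force": force on a finger pad.
Only numpy, scipy, OpenCV 4.12 (cv2) and the standard library are available. Lean on these libraries where they do the work, as an engineer would, in place of code of your own. Each camera call takes 0.05 s, during which the arm holds its last target. There are 200 camera calls.

TASK

Pack the white roll of sealing film into the grey case: set it down standing on end on the case floor in the free space beside the timer, not dropped and not on top of the timer or the front rail, then press the lid fully shut. The timer stays lying flat in the case (nudging it is all right); do not disturb the bottle standing behind the roll.

Things in the scene. Friction and masses are not known exactly. Their poses are not given: they have to be found in the camera images.
- film_roll: white roll of sealing film standing on end on the bench: a solid cylinder 60 mm in diameter, 50 mm high, 0.1 to 0.17 kg. Origin at the centre of its underside, z up along its axis.
- case: fixed grey plastic case, outside 118 (x) x 268 (y) x 62 mm high; walls and floor 4 mm thick. Origin at the centre of its underside; x from the open front (toward the robot's left) to the hinge wall (on the right), y along its length, z up. The half-open lid leans over it: an upright gripper would hit the lid, so reach in from the front with the tool leaning out over the front wall by 30 to 45 degrees.
- case_floor (a point): middle of the flat free floor, at x = 7.5 mm, z = 4 mm of the case. The floor is 95 mm (x) by 260 mm (y), 58 mm below the rim. Between it and the front wall lies a dark rubber rail, 15 mm wide and 18 mm high, along the whole front.
- timer: white bench timer lying flat on the case floor, 60 x 64 mm and 19 mm high, loose, 0.06 kg, within 9 degrees of square to the case. Origin at the centre of its underside. It lies anywhere along the middle of the case; the film roll fits on whichever side of it has the larger gap (always over 90 mm). Roll on timer is too high for the lid to shut.
- case_lid (a joint): angle of the lid in rad: 0 is shut on the rim, 1.02 is its stop, grows as it opens. It begins between 0.94 and 1.01. The hinge is stiff (about 0.16 N m): the lid stays where it is left, and a push of a few newtons down on its upper face near the free edge shuts it. No latch.
- lid_hinge (a point): middle of the lid's hinge axis, at x = 59 mm, z = 62 mm of the case; the axis runs along the case's y.
- lid_edge (a point): middle of the free (front) edge of the lid, on its upper (outer) face, 124 mm from the hinge axis; moves with the lid. The lid is a grey plate 6 mm thick, 272 mm along the hinge, with a 70 mm wide lip reaching 9 mm past this edge.
- spare_bottle: white screw-cap bottle standing on the bench behind the film roll, 66 mm in diameter, 102 mm high, a bystander. Origin at the centre of its underside.
There are look-alikes about, which are no part of the job. Several things look just like the film_roll: the one meant starts farthest to the robot's right.

How it is judged:
By the outcome, as a careful person would: the job done as asked, in the order asked, and still so for the second after the job is handed in, with the robot touching nothing.
It also fails if it takes over 38 s, if anything falls off the work surface, if the arm or the gripper's body presses on something with over 40 N, if the wrist force passes 120 N, or if a joint passes its speed limit or range.

## Working session

There is one attempt and no reset: what is moved stays moved. The work goes in short steps, Python scripts to look and compute and a tool call to move; the robot and the scene stay as the last step left them, time stands still between calls to the robot, and variables do not carry over. Pictures are saved under pics/ and viewed, at most 10 in all, crops included, and the job is handed in when it is done.

Besides the shell and the picture viewer there is one more tool, called after "Request:" by a JSON object that holds its "name" and its "arguments". send_rows: Moves the arm, as the interface text tells. Its arguments: {"type":"object","properties":{"series":{"type":"string"},"jaw":{"type":"number"},"squeeze":{"type":"number"}},"required":["series"]}

```bash
ls; mkdir -p pics; cat > h.py <<'E'
import numpy as np, cv2
from plant import monitor, vision, ticket, env
def cap(n):
    c=vision.capture(n); np.savez('%s.npz'%n,**{k:c[k] for k in('pixels','range_z','K','camera_from_world')}); return c
def load(n): return dict(np.load('%s.npz'%n))
def cloud(c):
    K=c['K'];z=c['range_z'];v,u=np.mgrid[:z.shape[0],:z.shape[1]]
    p=np.stack([(u-K[0,2])/K[0,0]*z,-(v-K[1,2])/K[1,1]*z,-z],-1)
    T=np.linalg.inv(c['camera_from_world']); w=p@T[:3,:3].T+T[:3,3]; w[z<=0]=np.nan
    return w
def save(c,name,crop=None,s=1):
    im=c['pixels'][...,::-1]
    if crop: im=im[crop[1]:crop[3],crop[0]:crop[2]]
    cv2.imwrite('pics/'+name,cv2.resize(im,None,fx=s,fy=s,interpolation=cv2.INTER_CUBIC))
E
python3 - <<'E'
from h import *
a=cap('top');b=cap('side')
im=np.vstack([a['pixels'],b['pixels']])[...,::-1]
cv2.imwrite('pics/1.png',cv2.resize(np.hstack([a['pixels'],b['pixels']])[...,::-1],(800,300)))
save(a,'top1.png',s=1.5);save(b,'side1.png',s=1.5)
print({k:v for k,v in monitor.observe().items()},env.tcp_to_grasp,a['K'],b['K'])
print([np.linalg.inv(c['camera_from_world']).round(3) for c in(a,b)])
E
```

```text
pics
{'time_s': 0.1, 'joints': array([ 1.21697733e+00,  3.20197226e-01,  1.56555374e+00, -8.42433744e-06,
        1.25739455e+00, -1.99780970e-02]), 'qvel': array([-6.21079189e-05, -6.91529367e-04, -2.23558146e-03,  1.85612959e-04,
        3.22217752e-04, -5.74513608e-04]), 'joint_efforts': array([-5.34524934e-04, -4.16406012e+01, -2.34702605e+01, -7.43517171e-05,
        5.00115595e-03,  1.73648669e-07]), 'ee_pos': array([0.18825477, 0.54285826, 0.23058527]), 'tcp_rot': array([ 1.66145061e-01,  9.86101017e-01, -7.63655557e-04, -1.40334541e-04]), 'contact_force': array([ 0.1926002 , -0.19548407,  0.41293534]), 'wrist_torque': array([ 0.05716302, -0.05692054, -0.02622075]), 'grip_force': 0.0, 'width': 0.08575072905138807} 0.0187 [[398.51856082   0.         255.65776478]
 [  0.         398.51856082 194.23595266]
 [  0.           0.           1.        ]] [[398.46634492   0.         249.53220402]
 [  0.         398.46634492 191.49592966]
 [  0.           0.           1.        ]]
[array([[ 0.013,  0.997, -0.073,  0.438],
       [-0.999,  0.01 , -0.043,  0.144],
       [-0.042,  0.073,  0.996,  0.912],
       [ 0.   ,  0.   ,  0.   ,  1.   ]]), array([[ 0.989,  0.085, -0.123,  0.364],
       [-0.147,  0.677, -0.721, -0.473],
       [ 0.022,  0.731,  0.682,  0.678],
       [ 0.   ,  0.   ,  0.   ,  1.   ]])]
```

View pics/top1.png

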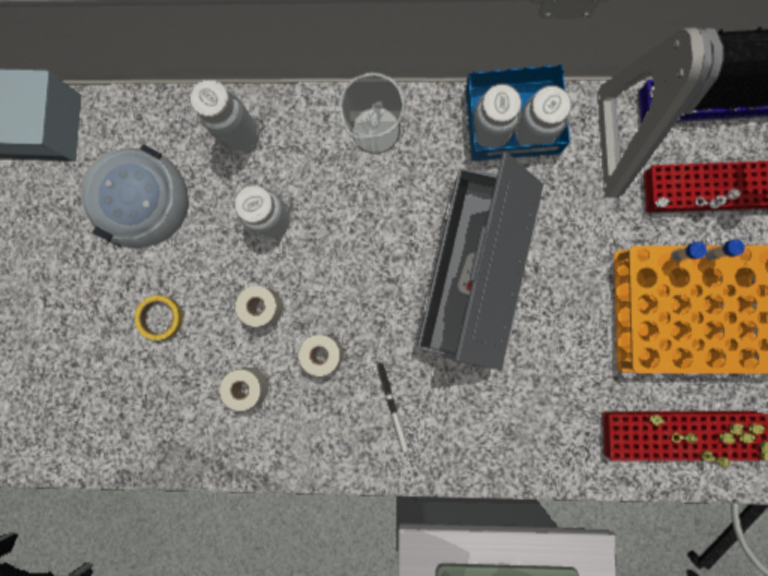

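View pics/side1.png

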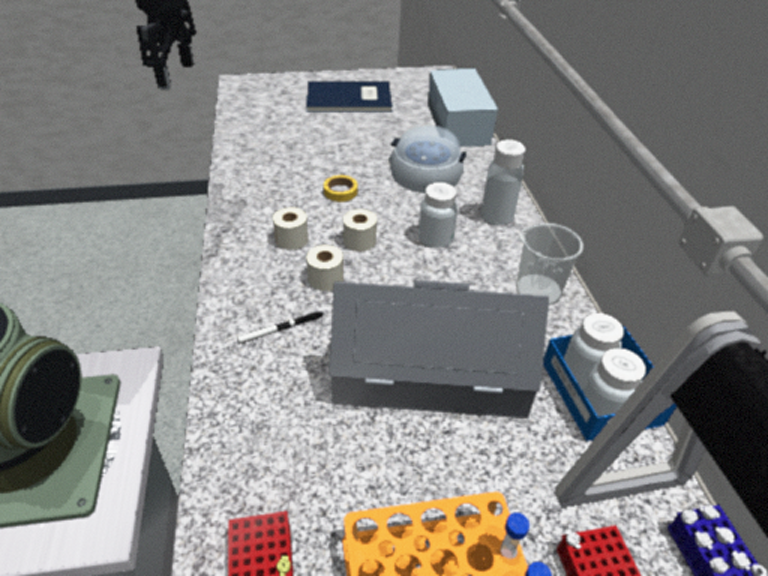

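Top view, 768-px picture: the three look-alike rolls are at (256,306), (319,355) and (241,390). Image right is the robot's right (-y), so the roll meant is the rightmost one at (319,355), which is (213,237) in raw pixels. The bottle is at (257,210). The case spans (420-545, 155-370), with the timer visible at about (467,275). I'll measure these and check the choice in a close crop.

```bash
python3 - <<'E'
from h import *
a=load('top');b=load('side');w=cloud(a);ws=cloud(b)
def cyl(u,v,r,zl,zh,W=w):
    q=W[v-r:v+r,u-r:u+r].reshape(-1,3);q=q[(q[:,2]>zl)&(q[:,2]<zh)]
    c,rad=cv2.minEnclosingCircle(q[:,:2].astype(np.float32)); print((u,v),'c',np.round(c,4),'r',round(rad,4),'z',np.median(q[:,2]).round(4),'n',len(q))
for u,v in((171,204),(213,237),(161,260)): cyl(u,v,24,.042,.06)
cyl(170,136,25,.085,.12)
P=lambda u,v:w[int(round(v/1.5)),int(round(u/1.5))].round(4)
for n,u,v in(('bench',370,300),('rimfront',441,262),('flooropen',475,215),('floor2',447,330),('timer',464,272),('lid hi',482,260),('lid lo',520,270)): print(n,P(u,v))
# height map in case zone
z=w[...,2]
for v in range(110,250,6): print(v,' '.join('%4d'%(1000*z[v,u]) if z[v,u]==z[v,u] else '  --' for u in range(276,366,4)))
t=cv2.resize(a['pixels'][95:255,265:375,::-1],None,fx=3.7,fy=3.7,interpolation=cv2.INTER_CUBIC)
r=cv2.resize(a['pixels'][165:285,150:240,::-1],(444,592),interpolation=cv2.INTER_CUBIC)[:592]
h=min(len(t),592);cv2.imwrite('pics/crop1.png',np.hstack([cv2.resize(t,(390,h)),cv2.resize(r,(400,h))]))
E
```

```text
(171, 204) c [0.4781 0.3693] r 0.0301 z 0.049 n 510
(213, 237) c [0.408 0.275] r 0.0301 z 0.0489 n 518
(161, 260) c [0.3568 0.389 ] r 0.0304 z 0.0489 n 521
(170, 136) c [0.6176 0.3635] r 0.0269 z 0.1009 n 542
bench [4.911e-01 2.036e-01 4.000e-04]
rimfront [0.5472 0.0975 0.02  ]
flooropen [0.6237 0.0444 0.0025]
floor2 [0.4467 0.0872 0.0061]
timer [0.534  0.0639 0.0196]
lid hi [0.5336 0.0547 0.1651]
lid lo [ 0.531  -0.0104  0.0736]
110    0   -2   -3    0    2    0    0    0   -1    1    0   -2   -2    0    0  160  152  135   -2    0    0   -2   -2
116   -2    0   -1   -2    0   -1    2    0   41   47   56   64   64   52  162  159  145  132  120  107   -2   -1    1
122   -1    0   -1    0    0   -1    0   61   20    4    7   11   22   30  166  153  144  125  114  100   90   73    0
128   -1    0   -2   -2   -2   -3    0   17   21    3    3    4    2    6  160  147  140  129  115  101   84   67    0
134    0   -1    0    1    1   -2    0   20   19    4    1    3    2  164  158  149  135  123  111   96   78   -1   -1
140    0   -2   -1    0    0    0   61   20    4    4    3    2    2  1
[... 1489 characters left out ...]
   18   20    5    3    4    4  164  160  146  136  127  111   98   86   69   -3   -1    0   -3    1    0
224   -2   62   18    3    2    3    2    1  163  152  147  132  122  106   96   79   66   -1   -1    0    0   -3   -2
230   -1   19   24    3    2    6    3    1  163  151  141  125  112  101   89   71   -2   -2    0    0    0   -1    2
236    1    1   -2    0   54   64   60  162  157  147  134  122  109   97   80   67   -2    0   -2   -1   -1   -1   -1
242   -1    1    0    0    0    1    0    1   -3  142  130  115  104   87   76   -1    0    1   -2   -1   -2   -1   -1
248    0    0   -1    0   -2    1   -1    0   -1    0   -1    0    0    0    0    0    0    0    0    0   -2    1    1
```

View pics/crop1.png

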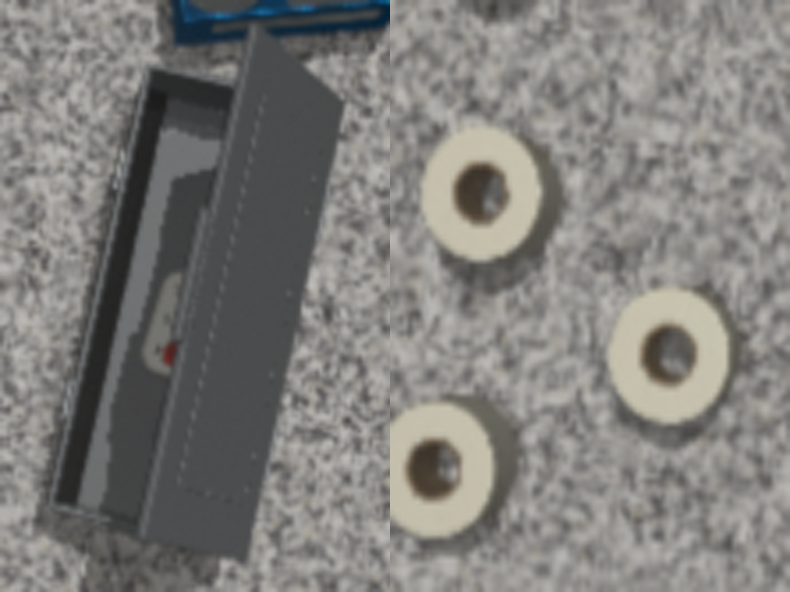

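The rolls show clearly: the rightmost, at right-panel (668,355), is my target at world (0.408, 0.275), top z 0.049, r 0.030, as described. Left panel: the case with the timer at (175,330), and free floor on both sides of it. Next I fit the case, lid and timer.

```bash
cat > fit.py <<'E'
from h import *
a=load('top');b=load('side');w=cloud(a);ws=cloud(b)
def roi(q): return q[(q[:,0]>.36)&(q[:,0]<.74)&(q[:,1]>-.1)&(q[:,1]<.16)]
q=roi(w.reshape(-1,3))
lid=q[(q[:,2]>.085)&(q[:,2]<.175)]
def plane(p):
    for _ in range(5):
        c=p.mean(0);n=np.linalg.svd(p-c,full_matrices=False)[2][2];d=(p-c)@n;p=p[abs(d)<max(2*d.std(),.002)]
    return n*np.sign(n[2]),c,p
n,c,lp=plane(lid)
ang=np.arccos(n[2]); ax=np.cross(n,[0,0,1]);ax/=np.linalg.norm(ax)
if ax[0]<0: ax=-ax
print('lid ang',ang,'axis',ax, 'yaw y-axis deg from +x', np.degrees(np.arctan2(ax[1],ax[0])))
ey=ax[:2]; ex=np.array([ey[1],-ey[0]])   # case x ~ -y world
u=np.stack([q[:,:2]@ex,q[:,:2]@ey,q[:,2]],1)
ul=np.stack([lp[:,:2]@ex,lp[:,:2]@ey,lp[:,2]],1)
hx=np.polyfit(ul[:,2],ul[:,0],1)
print('upper face at z=62 x=',np.polyval(hx,.062),'lid y range',np.percentile(ul[:,1],[.2,99.8]),'lid z max',lp[:,2].max())
rim=u[(u[:,2]>.052)&(u[:,2]<.068)&(u[:,0]<np.polyval(hx,.062)-.06)]
fr=rim[rim[:,0]<np.percentile(rim[:,0],50)]
x0=np.median(fr[:,0])
fr=rim[abs(rim[:,0]-x0)<.008];k=np.polyfit(fr[:,1],fr[:,0],1)
print('rim front x',x0,'slope deg',np.degrees(np.arctan(k[0])),len(fr),'rim y',rim[:,1].min(),rim[:,1].max())
np.savez('fit.npz',ex=ex,ey=ey)
low=u[(u[:,2]>.012)&(u[:,2]<.027)&(u[:,0]>x0+.022)&(u[:,0]<x0+.1)]
print('timer pts',np.percentile(low[:,0]-x0,[0,5,50,95,100]),np.percentile(low[:,1],[0,2,5,50,95,98,100]))
rail=u[(u[:,2]>.012)&(u[:,2]<.027)&(u[:,0]<x0+.022)]
print('rail', np.percentile(rail[:,0]-x0,[1,50,99]))
E
python3 fit.py
python3 - <<'E'
from h import *
b=load('side');w=cloud(b)
e=np.load('fit.npz');q=w.reshape(-1,3);q=q[(q[:,0]>.36)&(q[:,0]<.74)&(q[:,1]>-.1)&(q[:,1]<.16)&(q[:,2]>.02)]
u=np.stack([q[:,:2]@e['ex'],q[:,:2]@e['ey'],q[:,2]],1)
hw=u[(u[:,2]<.055)]; print('hinge wall x',np.median(hw[:,0]),'y',np.percentile(hw[:,1],[.5,99.5]))
ld=u[(u[:,2]>.1)&(u[:,2]<.16)];print('lid y',np.percentile(ld[:,1],[.5,99.5]))
E
```

```text
lid ang 0.9340595978978917 axis [ 0.97504603 -0.22200278 -0.        ] yaw y-axis deg from +x -12.826693118129398
upper face at z=62 x= -0.0966137824545775 lid y range [0.37887251 0.72274778] lid z max 0.1746915977593324
rim front x -0.22250520172408617 slope deg 0.015039806122267485 267 rim y 0.37619841725188746 0.7211539059497524
timer pts [0.02214807 0.0283971  0.04670844 0.0859808  0.09864999] [0.38388092 0.47619657 0.47875292 0.52556559 0.71673294 0.72139031
 0.72373053]
rail [-0.00159686  0.01023696  0.01924858]
hinge wall x -0.10759273650402079 y [0.38167562 0.73600025]
lid y [0.37839367 0.73044043]
```

```bash
python3 - <<'E'
from h import *
e=np.load('fit.npz')
for n in('top','side'):
    q=cloud(load(n)).reshape(-1,3);q=q[(q[:,0]>.36)&(q[:,0]<.74)&(q[:,1]>-.1)&(q[:,1]<.16)]
    u=np.stack([q[:,:2]@e['ex']+.166,q[:,:2]@e['ey']-.515,q[:,2]],1)
    s=u[(abs(u[:,0]+.02)<.025)&(u[:,2]>.03)&(u[:,2]<.066)&(abs(u[:,1])>.1)&(abs(u[:,1])<.15)]
    for sg in(-1,1):
        t=s[s[:,1]*sg>0]; print(n,sg,len(t),np.percentile(t[:,1],[0,5,50,95,100]).round(4) if len(t) else '')
    t=u[(u[:,0]>-.034)&(u[:,0]<.06)&(abs(u[:,1])<.1)&(u[:,2]>.012)&(u[:,2]<.027)]
    print('timer',len(t)); 
    if len(t): print(np.percentile(t,[0,3,50,97,100],axis=0).round(4)); 
    if n=='top':
        for x in np.arange(-.034,.02,.004):
            k=t[abs(t[:,0]-x)<.002]
            if len(k): print(round(x,3),len(k),k[:,1].min().round(4),k[:,1].max().round(4))
E
```

```text
top -1 65 [-0.1388 -0.1384 -0.1339 -0.1311 -0.1311]
top 1 120 [0.1274 0.1282 0.1291 0.1354 0.1364]
timer 190
[[-0.0199 -0.0404  0.0144]
 [-0.0185 -0.0387  0.0165]
 [-0.0105 -0.016   0.0203]
 [-0.0011  0.0199  0.0241]
 [ 0.0004  0.0234  0.025 ]]
-0.018 29 -0.0365 0.0097
-0.014 48 -0.0384 0.02
-0.01 53 -0.0397 0.0234
-0.006 42 -0.0404 0.0217
-0.002 17 -0.0403 -0.0194
0.002 1 -0.0348 -0.0348
side -1 0 
side 1 0 
timer 424
[[ 0.0565 -0.0989  0.012 ]
 [ 0.0573 -0.0933  0.0125]
 [ 0.0587  0.0009  0.0198]
 [ 0.0599  0.094   0.0265]
 [ 0.06    0.0995  0.027 ]]
```

```bash
cat > path.py <<'E'
import numpy as np, itertools
from scipy.spatial import cKDTree
a=.945; A=lambda *p:np.array(p,float)
def seg(p,q,n=60): return p+(q-p)*np.linspace(0,1,n)[:,None]
def rect(o,ux,uy,x0,x1,y0,y1):
    c=[o+x*ux+y*uy for x,y in((x0,y0),(x1,y0),(x1,y1),(x0,y1))]
    return np.vstack([seg(c[i],c[(i+1)%4]) for i in range(4)])
d=A(-np.cos(a),np.sin(a));nn=A(np.sin(a),np.cos(a))
H=A(59,62)
obs=[(H,d,nn,0,133,-2,8),(A(0,0),A(1,0),A(0,1),-59,-55,0,62),(A(0,0),A(1,0),A(0,1),-55,-40,0,22),(A(0,0),A(1,0),A(0,1),55,59,0,62)]
def sd(p,o):  # signed distance of points to rect
    r=p-o[0];x=r@o[1];y=r@o[2]
    qx=abs(x-(o[3]+o[4])/2)-(o[4]-o[3])/2;qy=abs(y-(o[5]+o[6])/2)-(o[6]-o[5])/2
    return np.hypot(np.maximum(qx,0),np.maximum(qy,0))+np.minimum(np.maximum(qx,qy),0)
op=[rect(*o) for o in obs]
def clear(x,zb,dl,t0,h):   # roll bottom centre (x,zb), roll tilt dl deg (top to front), grasp tilt t0, grasp height h
    dl,t=np.radians(dl),np.radians(t0+dl)
    ua=A(-np.sin(dl),np.cos(dl));ur=A(np.cos(dl),np.sin(dl));b=A(x,zb);g=b+h*ua
    tb=A(-np.sin(t),np.cos(t));tr=A(np.cos(t),np.sin(t))
    parts=[(b,ur,ua,-30,30,0,50),(g,tr,tb,-42.5,42.5,54,180),(g,tr,tb,-12,12,-19,54)]
    m=[]
    for p in parts:
        pp=rect(*p); m.append(min(min(sd(pp,o).min(),sd(q,p).min()) for o,q in zip(obs,op)))
    return m
if __name__=='__main__':
    for t0,h in itertools.product((20,25,30,35),(32,36,40)):
        out=[]
        for zb in(85,75,65,55,45,35,25,15,8,5):
            best=max((min(clear(x,zb,dl,t0,h)),x,dl) for x in range(-50,12,3) for dl in ((0,5,10,15,20,25) if zb>6 else (0,)))
            out.append('%d:%.0f@%d,%d'%(zb,*best))
        print(t0,h,' '.join(out))
E
python3 path.py
```

```text
20 32 85:21@-50,5 75:12@-50,5 65:11@-11,25 55:12@-5,25 45:14@1,25 35:15@7,25 25:13@7,20 15:9@4,15 8:7@1,10 5:-4@-14,0
20 36 85:21@-50,5 75:12@-50,5 65:11@-8,25 55:12@-5,25 45:14@1,25 35:15@7,25 25:14@7,25 15:11@7,15 8:7@4,15 5:-5@-14,0
20 40 85:21@-50,5 75:13@-50,0 65:12@-8,25 55:12@-5,25 45:14@1,25 35:15@7,25 25:17@10,25 15:12@7,20 8:9@7,15 5:-6@-14,0
25 32 85:21@-50,5 75:13@-50,0 65:12@-8,25 55:13@-2,25 45:14@-2,20 35:16@4,20 25:13@4,15 15:9@1,10 8:7@-2,5 5:2@-8,0
25 36 85:21@-50,5 75:13@-47,0 65:12@-8,25 55:13@-2,25 45:14@-2,20 35:15@4,20 25:14@7,20 15:10@4,10 8:8@1,10 5:0@-8,0
25 40 85:21@-50,5 75:13@-41,0 65:12@-8,25 55:13@-2,25 45:14@4,25 35:15@7,25 25:15@7,20 15:12@7,15 8:10@4,10 5:-1@-11,0
30 32 85:21@-50,5 75:13@-44,0 65:12@-8,25 55:13@-2,25 45:14@-2,20 35:16@4,20 25:12@4,10 15:9@1,5 8:6@-2,0 5:5@-5,0
30 36 85:21@-50,5 75:13@-41,0 65:12@-8,25 55:13@-2,25 45:14@-2,20 35:16@4,20 25:13@4,15 15:10@1,5 8:7@-2,5 5:5@-2,0
30 40 85:21@-50,5 75:13@-38,0 65:12@-8,25 55:13@-2,25 45:14@-2,20 35:16@4,20 25:14@7,20 15:12@4,10 8:10@1,5 5:5@-5,0
35 32 85:21@-50,5 75:13@-38,0 65:12@-8,25 55:13@-2,25 45:14@-2,20 35:13@4,20 25:11@1,5 15:8@-2,0 8:5@-5,0 5:3@-5,0
35 36 85:21@-50,5 75:13@-38,0 65:12@-8,25 55:13@-2,25 45:14@-2,20 35:16@4,20 25:13@4,10 15:9@1,5 8:7@-2,0 5:5@-5,0
35 40 85:21@-50,5 75:13@-38,0 65:12@-8,25 55:13@-2,25 45:14@-2,20 35:16@4,20 25:13@4,10 15:10@4,5 8:8@1,0 5:7@-2,0
```

```bash
cat > mv.py <<'E'
from h import *
from scipy.spatial.transform import Rotation as R
e=np.load('fit.npz');ex=np.r_[e['ex'],0];ey=np.r_[e['ey'],0];ez=np.array([0,0,1.])
C=-.166*ex+.514*ey
def Rt(t):
    t=np.radians(t);z=np.sin(t)*ex-np.cos(t)*ez;return np.stack([np.cross(ey,z),ey,z],1)
def tcp_from_g(g,t): return g+.0187*Rt(t)[:,2]
def roll_case(x,y,zb,dl,t0=35,h=39):
    d=np.radians(dl); g=C+x*ex+y*ey+zb*ez+h/1000*(-np.sin(d)*ex+np.cos(d)*ez)
    return tcp_from_g(g,t0+dl),Rt(t0+dl)
def to(p,Rm,s=None):
    s=s or monitor.observe();R0=R.from_quat(s['tcp_rot']).as_matrix()
    rv=np.degrees(R.from_matrix(R0.T@Rm).as_rotvec());sh=R0.T@(p-s['ee_pos'])
    print('target',p.round(4),'shift tool mm',(1000*sh).round(1),'rotvec deg',rv.round(2),np.linalg.norm(rv).round(1)); return sh,rv
E
python3 - <<'E'
from mv import *
from path import clear
for p in((-60,85,15),(-45,85,15),(-40,80,15),(-30,75,15),(-20,68,15),(-14,62,15),(-8,50,15),(0,35,15),(2,20,10),(0,10,5),(-2,6,0),(-3,5,0)): print(p,np.round(clear(*p,35,39),1))
p=tcp_from_g(np.array([.408,.275,.039]),35);to(p,Rt(35));to(p-.1*Rt(35)[:,2],Rt(35))
s=monitor.observe()
s2=dict(s);s2['tcp_rot']=R.from_matrix(Rt(35)).as_quat();to(p-.1*Rt(35)[:,2],Rt(35),s2)
E
```

```text
(-60, 85, 15) [22.5 67.1 39.5]
(-45, 85, 15) [18.6 53.1 38.7]
(-40, 80, 15) [12.5 46.6 36.2]
(-30, 75, 15) [ 5.2 35.5 32.4]
(-20, 68, 15) [ 5.4 24.  28.4]
(-14, 62, 15) [ 9.6 17.7 27. ]
(-8, 50, 15) [12.3 17.4 29.2]
(0, 35, 15) [12.2 19.7 25. ]
(2, 20, 10) [11.  13.1 21. ]
(0, 10, 5) [ 8.8  8.2 19.1]
(-2, 6, 0) [ 8.   7.4 21.7]
(-3, 5, 0) [ 7.   7.1 20.3]
target [0.4056 0.2645 0.0237] shift tool mm [-296.6 -191.4  207.2] rotvec deg [ 25.43 -28.41  80.9 ] 89.4
target [0.4184 0.3205 0.1056] shift tool mm [-290.3 -134.5  125.2] rotvec deg [ 25.43 -28.41  80.9 ] 89.4
target [0.4184 0.3205 0.1056] shift tool mm [-64.1 273.7 197.5] rotvec deg [ 0. -0.  0.] 0.0
```

Request:
{"name": "send_rows", "arguments": {"series": "0 0 0 2.31 -2.58 7.35;0 0 0 2.31 -2.58 7.35;0 0 0 2.31 -2.58 7.35;0 0 0 2.31 -2.58 7.35;0 0 0 2.31 -2.58 7.35;0 0 0 2.31 -2.58 7.35;0 0 0 2.31 -2.58 7.35;0 0 0 2.31 -2.58 7.35;0 0 0 2.31 -2.58 7.35;0 0 0 2.31 -2.58 7.35;0 0 0 2.31 -2.58 7.35", "jaw": 0.0854}}

```text
time_s: 1.2
ee_pos: [0.1881, 0.5434, 0.2307]
tcp_rot: [0.747, 0.593, -0.235, 0.188]
contact_force: [-0.1, -0.7, -0.6]
width: 0.0855
grip_force: 0.0
```

```bash
python3 - <<'E'
from mv import *
print(monitor.observe()['joints'].round(2))
p=tcp_from_g(np.array([.408,.275,.039]),35);to(p-.1*Rt(35)[:,2],Rt(35))
E
```

```text
[ 1.25  0.65  1.16 -0.06  1.95  1.47]
target [0.4184 0.3205 0.1056] shift tool mm [-63.3 274.4 197.6] rotvec deg [-0.05  0.05 -0.22] 0.2
```

Request:
{"name": "send_rows", "arguments": {"series": "-0.007 0.0305 0.022 0 0 0;-0.007 0.0305 0.022 0 0 0;-0.007 0.0305 0.022 0 0 0;-0.007 0.0305 0.022 0 0 0;-0.007 0.0305 0.022 0 0 0;-0.007 0.0305 0.022 0 0 0;-0.007 0.0305 0.022 0 0 0;-0.007 0.0305 0.022 0 0 0;-0.007 0.0305 0.022 0 0 0;0 0 0 0 0 0;0 0 0 0 0 0"}}

```text
time_s: 2.3
ee_pos: [0.4196, 0.3212, 0.1044]
tcp_rot: [0.746, 0.595, -0.235, 0.187]
contact_force: [-0.2, -0.5, -0.4]
width: 0.0852
grip_force: 0.0
```

```bash
python3 - <<'E'
from mv import *
print(monitor.observe()['joints'].round(2))
p=tcp_from_g(np.array([.408,.275,.039]),35);to(p,Rt(35))
E
```

```text
[ 0.81  0.63  1.54 -0.3   1.52  1.13]
target [0.4056 0.2645 0.0237] shift tool mm [-1.7 -0.9 99.6] rotvec deg [-0.09 -0.07 -0.  ] 0.1
```

Request:
{"name": "send_rows", "arguments": {"series": "-0.0017 -0.0009 0.02 0 0 0;0 0 0.02 0 0 0;0 0 0.02 0 0 0;0 0 0.02 0 0 0;0 0 0.0196 0 0 0;0 0 0 0 0 0;0 0 0 0 0 0"}}

```text
time_s: 3.0
ee_pos: [0.4058, 0.2663, 0.0246]
tcp_rot: [0.745, 0.596, -0.234, 0.187]
contact_force: [-0.1, 0.3, -1.4]
width: 0.0854
grip_force: 0.0
```

Request:
{"name": "send_rows", "arguments": {"series": "0 0 0 0 0 0;0 0 0 0 0 0;0 0 0 0 0 0;0 0 0 0 0 0;0 0 0 0 0 0;0 0 0 0 0 0;0 0 0 0 0 0;0 0 0 0 0 0", "jaw": 0.045, "squeeze": 40}}

```text
time_s: 3.8
ee_pos: [0.4065, 0.2662, 0.0251]
tcp_rot: [0.746, 0.595, -0.233, 0.187]
contact_force: [0.6, 3.6, 6.0]
width: 0.0585
grip_force: 43.3
```

```bash
python3 - <<'E'
from mv import *
s=monitor.observe();print(s['width'],s['grip_force'],s['contact_force'])
a=cap('top');b=cap('side')
A=cv2.resize(a['pixels'][170:270,170:290,::-1],(480,400));B=cv2.resize(b['pixels'][90:240,150:270,::-1],(320,400))
cv2.imwrite('pics/g.png',np.hstack([A,B]))
E
```

```text
0.05852084329592371 43.283811807632446 [0.58807337 3.64069343 5.96096555]
```

View pics/g.png

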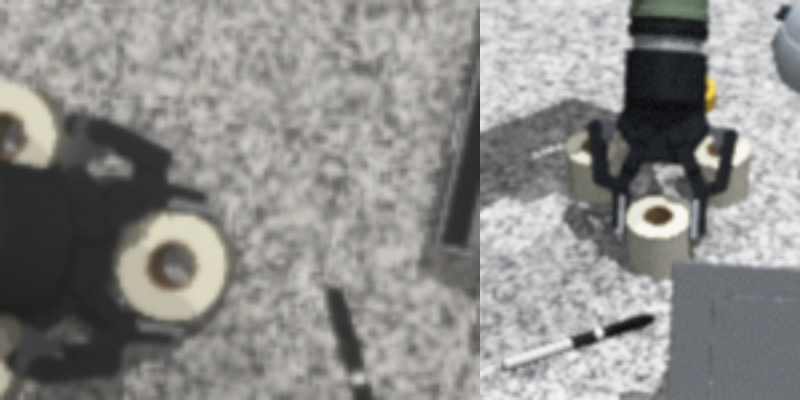

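The side crop shows the roll held between the pads at (658,215), and the pads straddle its centre in the top crop at (172,262). Lifting it straight up.

Request:
{"name": "send_rows", "arguments": {"series": "-0.0057 0 -0.0082 0 0 0;-0.0115 0 -0.0164 0 0 0;-0.0115 0 -0.0164 0 0 0;-0.0115 0 -0.0164 0 0 0;-0.0115 0 -0.0164 0 0 0;-0.0057 0 -0.0082 0 0 0;0 0 0 0 0 0;0 0 0 0 0 0"}}

```text
time_s: 4.7
ee_pos: [0.4055, 0.2647, 0.1238]
tcp_rot: [0.745, 0.595, -0.234, 0.187]
contact_force: [-1.3, -1.1, -1.2]
width: 0.0586
grip_force: 43.1
```

```bash
cat > rollpos.py <<'E'
from mv import *
def rollpos(n='top',pr=1):
    s=monitor.observe();a=cap(n);w=cloud(a);R0=R.from_quat(s['tcp_rot']).as_matrix()
    g=s['ee_pos']-.0187*R0[:,2]
    hsv=cv2.cvtColor(a['pixels'],cv2.COLOR_RGB2HSV).astype(int)
    d=np.linalg.norm(w[...,:2]-g[:2],axis=-1)
    m=(d<.055)&(abs(w[...,2]-g[2])<.05)&(hsv[...,2]>140)&(hsv[...,1]>15)
    q=w[m];zt=np.percentile(q[:,2],90);t=q[q[:,2]>zt-.012]
    c=(np.percentile(t[:,:2],1,0)+np.percentile(t[:,:2],99,0))/2
    A=np.c_[t[:,:2],np.ones(len(t))];k=np.linalg.lstsq(A,t[:,2],rcond=None)[0]
    print(n,len(t),'top centre',c.round(4),'z',np.median(t[:,2]).round(4),'slopes deg ex,ey',np.degrees([k[:2]@ex[:2],k[:2]@ey[:2]]).round(1),'g',g.round(4),'w',s['width'],s['grip_force'])
    v=np.r_[c,np.median(t[:,2])]-g;print('rel g in case axes mm',(1000*np.array([v@ex,v@ey,v[2]])).round(1))
if __name__=='__main__':
    rollpos()
    s=monitor.observe();print('rotate 15 about tool -? :');p,Rm=roll_case(-.060,.0785,.085,15)
    sh,rv=to(p,Rm)
    s['tcp_rot']=R.from_matrix(Rm).as_quat();to(p,Rm,s)
E
python3 rollpos.py
```

```text
top 570 top centre [0.4078 0.2725] z 0.1477 slopes deg ex,ey [-0.6 -0.2] g [0.4079 0.2751 0.1391] w 0.058587056737830816 43.106621503829956
rel g in case axes mm [2.5 0.5 8.5]
rotate 15 about tool -? :
target [0.6269 0.0847 0.1107] shift tool mm [-96.4 255.8  82.7] rotvec deg [-1.000e-02 -1.506e+01  8.000e-02] 15.1
target [0.6269 0.0847 0.1107] shift tool mm [-71.3 255.9 104.9] rotvec deg [-0.  0. -0.] 0.0
```

Request:
{"name": "send_rows", "arguments": {"series": "0 0 0 0 -5 0;0 0 0 0 -5 0;0 0 0 0 -5 0;-0.0045 0.016 0.0066 0 0 0;-0.0089 0.032 0.0131 0 0 0;-0.0089 0.032 0.0131 0 0 0;-0.0089 0.032 0.0131 0 0 0;-0.0089 0.032 0.0131 0 0 0;-0.0089 0.032 0.0131 0 0 0;-0.0089 0.032 0.0131 0 0 0;-0.0089 0.032 0.0131 0 0 0;-0.0045 0.016 0.0066 0 0 0;0 0 0 0 0 0;0 0 0 0 0 0"}}

```text
time_s: 6.15
ee_pos: [0.6268, 0.0851, 0.1106]
tcp_rot: [0.709, 0.566, -0.33, 0.262]
contact_force: [-0.8, 1.6, -1.5]
width: 0.0587
grip_force: 43.2
```

```bash
python3 - <<'E'
from rollpos import *
rollpos()
s=monitor.observe();print(s['joints'].round(2));to(*roll_case(-.06,.0785,.085,15))
g=s['ee_pos']-.0187*R.from_quat(s['tcp_rot']).as_matrix()[:,2]-C;print('g case',g@ex,g@ey,g[2])
# timer & far gap again, lid unobstructed part
c=load('top');b=cap('side')
A=cv2.resize(c['pixels'][90:260,250:380,::-1],(420,550));B=cv2.resize(b['pixels'][100:290,200:380,::-1],(380,400));B=cv2.copyMakeBorder(B,0,150,0,0,0)
cv2.imwrite('pics/e.png',np.hstack([A,B]))
E
```

```text
top 507 top centre [0.6308 0.0972] z 0.1327 slopes deg ex,ey [14.  -0.2] g [0.63   0.099  0.1227] w 0.058687352815625725 43.16954970359802
rel g in case axes mm [ 1.6  1.2 10. ]
[ 0.43  0.78  1.36 -0.65  1.62  0.83]
target [0.6269 0.0847 0.1107] shift tool mm [-0.5  0.5  0.8] rotvec deg [-0.02 -0.12  0.11] 0.2
g case -0.07098558391734076 0.07798299751727124 0.1228810990688154
```

View pics/e.png

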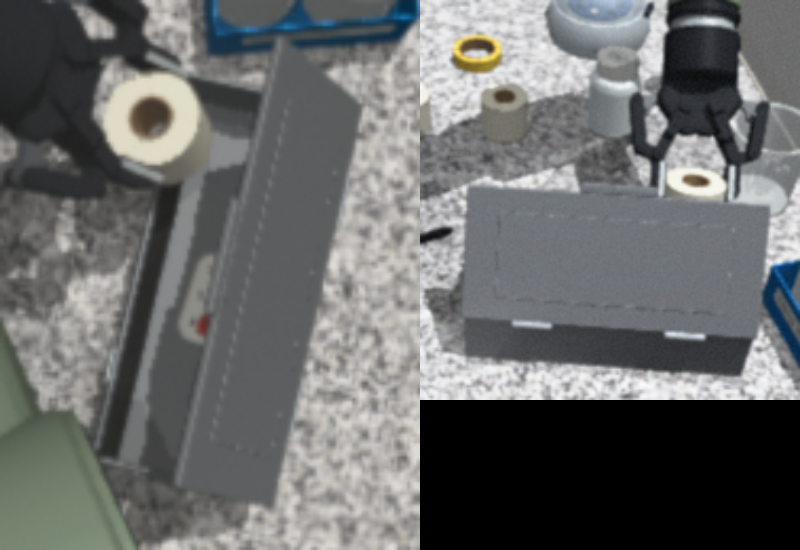

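The roll is held at about 15° lean above the front rim, top crop (152,115), with the timer at (200,300). The finger knuckles look wide, about (633..768) in the side crop, so I'll measure them in the tool frame before reaching in.

```bash
python3 - <<'E'
from mv import *
s=monitor.observe();R0=R.from_quat(s['tcp_rot']).as_matrix()
g=s['ee_pos']-.0187*R0[:,2]
for n in('top','side'):
    c=load(n);w=cloud(c);p=(w-g)@R0*1000
    m=(c['pixels'].max(-1)<110)&(abs(p[...,0])<80)&(abs(p[...,1])<90)&(p[...,2]>-130)&(p[...,2]<25)&(w[...,2]>.07)
    q=p[m]; lidm=((w[m]-C)@ex>-.03); q=q[~lidm]
    for z in range(-120,25,10):
        k=q[abs(q[:,2]-z)<5]
        if len(k)>4: print(n,z,len(k),'x',np.percentile(k[:,0],[2,98]).round(0),'y',np.percentile(k[:,1],[1,99]).round(0))
E
```

```text
top -120 201 x [-38.   0.] y [-36.  32.]
top -110 105 x [-37.   0.] y [-36.  30.]
top -100 64 x [-13.   4.] y [-39.  40.]
top -90 382 x [-19.  10.] y [-66.  66.]
top -80 313 x [-21.  -0.] y [-66.  67.]
top -70 212 x [-19.  -1.] y [-65.  66.]
top -60 205 x [-18.  12.] y [-63.  65.]
top -50 189 x [-18.  12.] y [-63.  63.]
top -40 212 x [-14.  10.] y [-60.  61.]
top -30 97 x [-14.   6.] y [-56.  59.]
top -20 54 x [-12.   9.] y [-42.  43.]
top -10 56 x [-11.   8.] y [-42.  43.]
top 0 61 x [-13.  13.] y [-42.  44.]
top 10 42 x [-18.  20.] y [-39.  30.]
top 20 35 x [-18.  28.] y [-26.  13.]
side -120 176 x [-38.  -6.] y [-37.  33.]
side -110 253 x [-37.  -6.] y [-37.  34.]
side -100 179 x [-13.  -6.] y [-39.  35.]
side -90 197 x [-19.  -7.] y [-65.  62.]
side -80 258 x [-20.   5.] y [-68.  65.]
side -70 245 x [-20.   6.] y [-67.  65.]
side -60 224 x [-18.   9.] y [-65.  63.]
side -50 187 x [-18.  12.] y [-63.  62.]
side -40 150 x [-14.  10.] y [-61.  60.]
side -30 135 x [-14.   8.] y [-60.  56.]
side -20 37 x [-8.  5.] y [-44.  42.]
side -10 52 x [-9. 10.] y [-43.  40.]
side 0 26 x [-11.  -2.] y [-44.  41.]
side 10 9 x [-13.  -2.] y [-29.  38.]
```

```bash
python3 - <<'E'
from mv import *
from path import clear
W=[(-52,88,15),(-42,84,20),(-30,78,22),(-20,72,23),(-12,66,23),(-8,60,23),(-4,52,22),(0,40,20),(3,30,16),(3,20,10),(1,12,5),(-1,7,0),(-1,4.5,0)]
s=monitor.observe();s=dict(s)
for x,z,d in W:
    print((x,z,d),np.round(clear(x,z,d,35,40.4),1),end=' ')
    p,Rm=roll_case((x-2)/1000,.070,z/1000,d,h=40.4)
    to(p,Rm,s); s['ee_pos']=p;s['tcp_rot']=R.from_matrix(Rm).as_quat()
E
```

```text
(-52, 88, 15) [23.3 61.6 42.1] target [0.6174 0.0811 0.115 ] shift tool mm [-7.5 -7.9  2.7] rotvec deg [ 0.04 -0.12  0.12] 0.2
(-42, 84, 20) [14.9 58.4 38.4] target [0.6157 0.0736 0.1112] shift tool mm [-2.   0.   8.3] rotvec deg [-0. -5. -0.] 5.0
(-30, 78, 22) [ 4.8 48.2 33. ] target [0.6133 0.0629 0.1053] shift tool mm [-1.5 -0.  12.5] rotvec deg [-0. -2.  0.] 2.0
(-20, 72, 23) [ 6.1 38.9 28.9] target [0.6111 0.0536 0.0993] shift tool mm [-0.2  0.  11.3] rotvec deg [ 0. -1.  0.] 1.0
(-12, 66, 23) [11.1 30.5 25.9] target [0.6094 0.0458 0.0933] shift tool mm [ 0.8  0.  10. ] rotvec deg [-0.  0. -0.] 0.0
(-8, 60, 23) [12.5 27.4 26.2] target [0.6085 0.0419 0.0873] shift tool mm [ 3.  -0.   6.6] rotvec deg [-0.  0. -0.] 0.0
(-4, 52, 22) [13.5 25.1 27.2] target [0.6075 0.0375 0.0793] shift tool mm [ 4.4 -0.   8. ] rotvec deg [-0.  1. -0.] 1.0
(0, 40, 20) [14.1 25.2 24.7] target [0.6064 0.0327 0.0672] shift tool mm [ 7.4  0.  10.7] rotvec deg [0. 2. 0.] 2.0
(3, 30, 16) [13.5 18.8 22.8] target [0.6053 0.0279 0.0571] shift tool mm [ 5.5 -0.   9.8] rotvec deg [-0.  4.  0.] 4.0
(3, 20, 10) [12.  13.6 22.5] target [0.6047 0.0252 0.0466] shift tool mm [6.4 0.  8.8] rotvec deg [-0.  6.  0.] 6.0
(1, 12, 5) [10.  10.2 21.9] target [0.6046 0.0249 0.0379] shift tool mm [ 5.9 -0.   6.3] rotvec deg [-0.  5. -0.] 5.0
(-1, 7, 0) [ 9.   8.8 23.9] target [0.6046 0.0247 0.0321] shift tool mm [3.6 0.  4.6] rotvec deg [-0.  5.  0.] 5.0
(-1, 4.5, 0) [ 9.   6.7 22.4] target [0.6046 0.0247 0.0296] shift tool mm [1.4 0.  2. ] rotvec deg [ 0. -0.  0.] 0.0
```

Request:
{"name": "send_rows", "arguments": {"series": "-0.0106 -0.0079 0.0001 0 0 0;-0.002 0 0.0083 0 -5 0;-0.0015 0 0.0125 0 -2 0;-0.0002 0 0.0113 0 -1 0;0.0008 0 0.01 0 0 0;0.0047 0 0.0077 0 0 0;0.0061 0 0.009 0 1 0;0.0074 0 0.0107 0 2 0;0.0055 0 0.0098 0 4 0;0 0 0 0 0 0;0 0 0 0 0 0"}}

```text
time_s: 7.35
ee_pos: [0.6064, 0.0267, 0.0576]
tcp_rot: [0.706, 0.563, -0.336, 0.268]
contact_force: [-0.6, -0.2, -1.4]
width: 0.0587
grip_force: 43.2
```

```bash
python3 - <<'E'
from rollpos import *
print(monitor.observe()['contact_force'])
try: rollpos()
except Exception as e: print(e)
p,Rm=roll_case(.001,.07,.030,16,h=40.4);to(p,Rm)
W=[(3,20,10),(1,12,5),(-1,7,0),(-1,4.5,0)]
s=dict(monitor.observe())
for x,z,d in W:
    p,Rm=roll_case((x-2)/1000,.070,z/1000,d,h=40.4)
    to(p,Rm,s); s['ee_pos']=p;s['tcp_rot']=R.from_matrix(Rm).as_quat()
save(load('top'),'in.png',(250,90,380,220),4)
E
```

```text
[-0.62148644 -0.18143443 -1.42135259]
top 182 top centre [0.6135 0.0564] z 0.0734 slopes deg ex,ey [14.7 -0.4] g [0.6097 0.0409 0.0694] w 0.058716209672218155 43.19921314716339
rel g in case axes mm [-16.    0.3   3.9]
target [0.6053 0.0279 0.0571] shift tool mm [ 0.6 -1.4 -0.1] rotvec deg [ 0.05 -0.12 -0.  ] 0.1
target [0.6047 0.0252 0.0466] shift tool mm [ 7.  -1.4  8.7] rotvec deg [ 0.05  5.88 -0.  ] 5.9
target [0.6046 0.0249 0.0379] shift tool mm [ 5.9 -0.   6.3] rotvec deg [-0.  5. -0.] 5.0
target [0.6046 0.0247 0.0321] shift tool mm [3.6 0.  4.6] rotvec deg [-0.  5.  0.] 5.0
target [0.6046 0.0247 0.0296] shift tool mm [1.4 0.  2. ] rotvec deg [ 0. -0.  0.] 0.0
```

View pics/in.png

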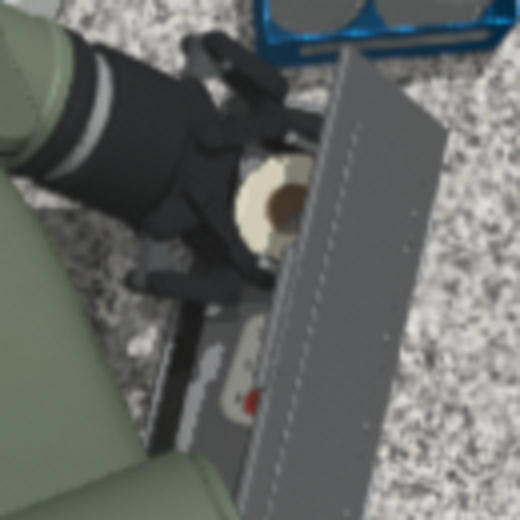

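The roll (285,205) is in the case beyond the timer (245,380), and no contact shows on the wrist. Untilting and lowering.

Request:
{"name": "send_rows", "arguments": {"series": "0.0035 -0.0014 0.0044 0 3 0;0.0035 0 0.0043 0 3 0;0.003 0 0.0032 0 2.5 0;0.0029 0 0.0031 0 2.5 0;0.0018 0 0.0023 0 2.5 0;0.0018 0 0.0023 0 2.5 0;0 0 0 0 0 0;0 0 0 0 0 0"}}

```text
time_s: 8.2
ee_pos: [0.6046, 0.0255, 0.0319]
tcp_rot: [0.745, 0.595, -0.234, 0.187]
contact_force: [-0.1, -0.3, -0.9]
width: 0.0588
grip_force: 43.2
```

```bash
python3 - <<'E'
from rollpos import *
try: rollpos()
except Exception as e: print(e)
p,Rm=roll_case(-.003,.07,.0045,0,h=40.4);to(p,Rm)
E
```

```text
top 19 top centre [0.6158 0.0512] z 0.0554 slopes deg ex,ey [1.1 5.3] g [0.607  0.036  0.0472] w 0.05883546954951732 43.163926005363464
rel g in case axes mm [-16.8   5.2   8.1]
target [0.6046 0.0247 0.0296] shift tool mm [0.4 0.2 2.3] rotvec deg [ 0.05 -0.08  0.07] 0.1
```

Request:
{"name": "send_rows", "arguments": {"series": "0.0006 0 0.0008 0 0 0;0.0006 0 0.0008 0 0 0;0 0 0 0 0 0;0 0 0 0 0 0"}}

```text
time_s: 8.65
ee_pos: [0.6044, 0.0255, 0.0296]
tcp_rot: [0.745, 0.596, -0.234, 0.187]
contact_force: [0.9, -0.7, -1.5]
width: 0.0587
grip_force: 43.2
```

Request:
{"name": "send_rows", "arguments": {"series": "0.0003 0 0.0004 0 0 0;0.0003 0 0.0004 0 0 0;0 0 0 0 0 0;0 0 0 0 0 0"}}

```text
time_s: 9.05
ee_pos: [0.6045, 0.0253, 0.0292]
tcp_rot: [0.745, 0.595, -0.234, 0.187]
contact_force: [-0.8, 0.8, 3.4]
width: 0.059
grip_force: 43.6
```

Request:
{"name": "send_rows", "arguments": {"series": "0 0 0 0 0 0;0 0 0 0 0 0;0 0 0 0 0 0;0 0 0 0 0 0;0 0 0 0 0 0", "jaw": 0.069}}

```text
time_s: 9.55
ee_pos: [0.6045, 0.0253, 0.0287]
tcp_rot: [0.745, 0.595, -0.234, 0.187]
contact_force: [1.7, -0.9, -0.3]
width: 0.0691
grip_force: 0.0
```

```bash
python3 - <<'E'
from mv import *
c=cap('top');save(c,'rel.png',(270,100,350,180),6)
E
```

```text
(no output)
```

View pics/rel.png

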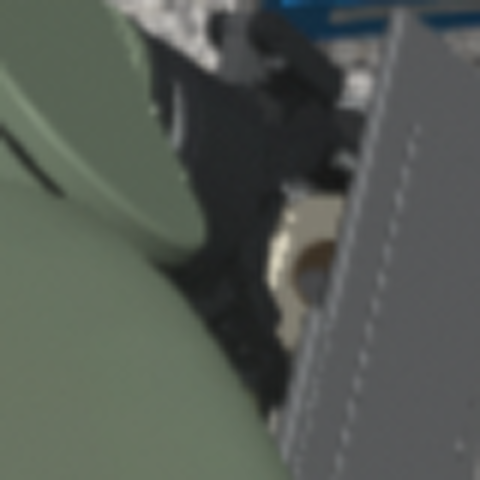

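The roll (305,275) stands between the opened fingers, half under the lid. Withdrawing straight back along the tool.

Request:
{"name": "send_rows", "arguments": {"series": "0 0 -0.005 0 0 0;0 0 -0.01 0 0 0;0 0 -0.015 0 0 0;0 0 -0.02 0 0 0;0 0 -0.03 0 0 0;0 0 -0.03 0 0 0;0 0 -0.03 0 0 0;0 0 -0.03 0 0 0;0 0 -0.02 0 0 0;0 0 0 0 0 0"}}

```text
time_s: 10.6
ee_pos: [0.63, 0.1339, 0.1881]
tcp_rot: [0.746, 0.596, -0.231, 0.188]
contact_force: [-0.1, 0.7, 0.7]
width: 0.0692
grip_force: 0.0
```

```bash
python3 - <<'E'
from mv import *
s=monitor.observe();print(s['joints'].round(2),s['ee_pos'])
c=cap('top');w=cloud(c);save(c,'out.png',(260,90,380,250),3.7)
u=np.stack([(w-C)@ex,(w-C)@ey,w[...,2]],-1)
m=(u[...,2]>.045)&(u[...,2]<.06)&(abs(u[...,0])<.05)&(u[...,1]>.02)&(u[...,1]<.125);q=u[m]
print(len(q),np.percentile(q,[1,50,99],axis=0).round(4))
m=(u[...,2]>.014)&(u[...,2]<.027)&(u[...,0]>-.034)&(u[...,0]<.05)&(abs(u[...,1])<.1);q=u[m];print('timer',len(q),np.percentile(q,[1,50,99],axis=0).round(4))
lp=w[(u[...,2]>.08)&(u[...,2]<.17)&(u[...,1]>-.13)&(u[...,1]<.1)&(u[...,0]>-.02)];cc=lp.mean(0);n=np.linalg.svd(lp-cc,full_matrices=False)[2][2];print('lid ang',np.arccos(abs(n[2])),len(lp))
E
```

```text
[ 0.42  0.64  1.28 -0.48  1.61  0.72] [0.62998009 0.13385945 0.18813919]
234 [[-0.0309  0.043   0.048 ]
 [-0.0176  0.0725  0.0532]
 [-0.003   0.0979  0.0564]]
timer 211 [[-0.0311 -0.0387  0.0151]
 [-0.011  -0.0103  0.0201]
 [-0.0004  0.0824  0.0252]]
lid ang 0.16473462082923046 3614
```

View pics/out.png

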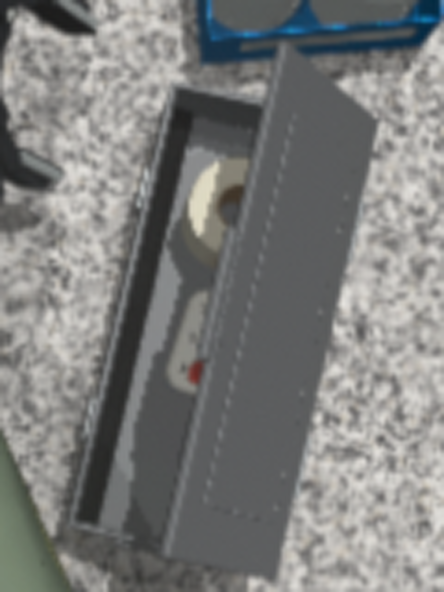

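The roll stands on the floor beside the timer: crop (220,210), top at z 0.053, centre at case (-1, 70) mm. The timer is still flat at (190,340). For the lid, I'll raise the tool, untilt it and close the fingers, then push the upper face along its arc.

Request:
{"name": "send_rows", "arguments": {"series": "-0.0143 0 -0.0205 0 0 0;-0.0143 0 -0.0205 0 0 0;-0.0143 0 -0.0205 0 0 0;0 0 0 0 7 0;0 0 0 0 7 0;0 0 0 0 7 0;0 0 0 0 7 0;0 0 0 0 7 0;0 0 0 0 0 0", "jaw": 0}}

```text
time_s: 11.55
ee_pos: [0.6273, 0.1277, 0.2596]
tcp_rot: [0.783, 0.622, 0.0, -0.001]
contact_force: [-1.5, 0.0, 0.6]
width: -0.0001
grip_force: 0.0
```

```bash
cat > lid.py <<'E'
from mv import *
s=dict(monitor.observe());print(s['joints'].round(2),s['width'])
W=[(30,0,250),(26,0,185)]
for a in (.95,.8,.65,.5,.35,.2,.1,0,-.03): W.append((59-108*np.cos(a)+7*np.sin(a)+11,0,62+108*np.sin(a)+7*np.cos(a)))
for x,y,z in W:
    p=C+x/1000*ex+y/1000*ey+z/1000*ez;print(np.round((x,y,z),1),end=' ')
    to(p,Rt(0),s);s['ee_pos']=p;s['tcp_rot']=R.from_matrix(Rt(0)).as_quat()
E
python3 lid.py
```

```text
[0.18 0.41 1.35 0.   1.38 0.41] -0.00013817438195176183
[ 30   0 250] target [0.5314 0.0185 0.25  ] shift tool mm [-128.1  -68.8    9.5] rotvec deg [-0.07 -0.07 -0.23] 0.3
[ 26   0 185] target [0.5323 0.0224 0.185 ] shift tool mm [ 4. -0. 65.] rotvec deg [0. 0. 0.] 0.0
[ 12.9   0.  153.9] target [0.5352 0.0352 0.1539] shift tool mm [13.1 -0.  31.1] rotvec deg [0. 0. 0.] 0.0
[ -0.2   0.  144.4] target [0.5381 0.048  0.1444] shift tool mm [13.1  0.   9.6] rotvec deg [0. 0. 0.] 0.0
[-11.7   0.  132.9] target [0.5406 0.0592 0.1329] shift tool mm [11.5 -0.  11.4] rotvec deg [0. 0. 0.] 0.0
[-21.4   0.  119.9] target [0.5428 0.0686 0.1199] shift tool mm [ 9.7 -0.  13. ] rotvec deg [0. 0. 0.] 0.0
[-29.1   0.  105.6] target [0.5445 0.0761 0.1056] shift tool mm [ 7.6 -0.  14.3] rotvec deg [0. 0. 0.] 0.0
[-34.5   0.   90.3] target [0.5457 0.0813 0.0903] shift tool mm [ 5.4  0.  15.3] rotvec deg [0. 0. 0.] 0.0
[-36.8   0.   79.7] target [0.5462 0.0836 0.0797] shift tool mm [ 2.3 -0.  10.6] rotvec deg [0. 0. 0.] 0.0
[-38.   0.  69.] target [0.5465 0.0848 0.069 ] shift tool mm [ 1.2  0.  10.7] rotvec deg [0. 0. 0.] 0.0
[-38.2   0.   65.8] target [0.5465 0.085  0.0658] shift tool mm [ 0.2 -0.   3.2] rotvec deg [0. 0. 0.] 0.0
```

Request:
{"name": "send_rows", "arguments": {"series": "-0.032 -0.0172 0.0024 0 0 0;-0.032 -0.0172 0.0024 0 0 0;-0.032 -0.0172 0.0024 0 0 0;-0.032 -0.0172 0.0024 0 0 0;0.0013 0 0.0217 0 0 0;0.0013 0 0.0217 0 0 0;0.0014 0 0.0216 0 0 0;0.0032 0 0.0078 0 0 0;0.0033 0 0.0078 0 0 0;0.0033 0 0.0078 0 0 0;0.0033 0 0.0077 0 0 0;0 0 0 0 0 0"}}

```text
time_s: 12.75
ee_pos: [0.5367, 0.039, 0.1529]
tcp_rot: [0.781, 0.624, 0.0, -0.001]
contact_force: [-0.3, 0.0, -0.9]
width: -0.0002
grip_force: 0.0
```

Request:
{"name": "send_rows", "arguments": {"series": "0.0065 0 0.0048 0 0 0;0.0066 0 0.0048 0 0 0;0.0057 0 0.0057 0 0 0;0.0058 0 0.0057 0 0 0;0 0 0 0 0 0"}}

```text
time_s: 13.25
ee_pos: [0.5422, 0.0635, 0.1318]
tcp_rot: [0.781, 0.624, 0.0, -0.001]
contact_force: [0.2, 0.2, -0.2]
width: -0.0003
grip_force: 0.0
```

```bash
python3 - <<'E'
from mv import *
s=monitor.observe();v=s['ee_pos']-C;print(v@ex,v@ey,v[2],s['contact_force'])
c=cap('side');save(c,'lid.png',(190,130,390,290),3.5)
E
```

```text
-0.016263970153297988 0.0005270813864830362 0.13180415703577772 [ 0.19035786  0.19070422 -0.2466483 ]
```

View pics/lid.png

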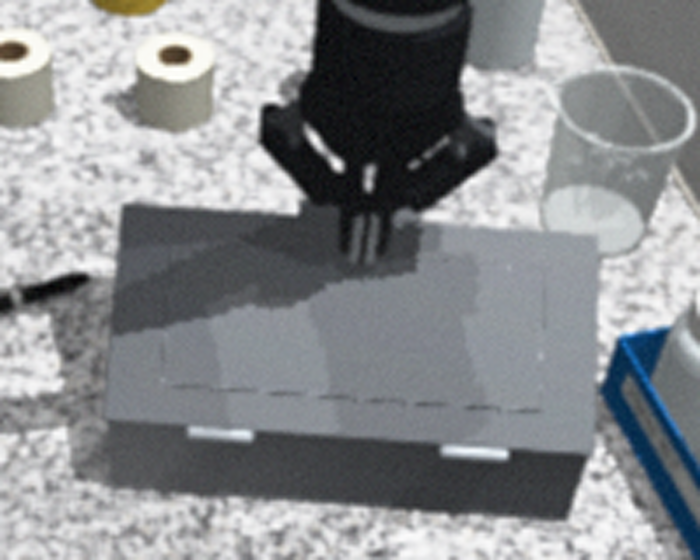

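The fingertips (365,260) are on the lid's upper face near its edge, and the lid has come part-way down. Continuing along the arc.

Request:
{"name": "send_rows", "arguments": {"series": "0.0038 0 0.0065 0 0 0;0.0038 0 0.0065 0 0 0;0.003 0 0.0072 0 0 0;0.003 0 0.0072 0 0 0;0.0025 0 0.0077 0 0 0;0.0025 0 0.0077 0 0 0;0.001 0 0.0053 0 0 0;0.001 0 0.0053 0 0 0;0 0 0.004 0 0 0;0 0 0.004 0 0 0;0 0 0 0 0 0;0 0 0 0 0 0"}}

```text
time_s: 14.5
ee_pos: [0.5468, 0.0826, 0.0713]
tcp_rot: [0.781, 0.624, 0.001, -0.001]
contact_force: [0.1, -0.6, -0.1]
width: -0.0
grip_force: 0.0
```

Request:
{"name": "send_rows", "arguments": {"series": "0 0 0.0015 0 0 0;0 0 0.0015 0 0 0;0 0 0.001 0 0 0;0 0 0 0 0 0;0 0 0 0 0 0"}}

```text
time_s: 15.0
ee_pos: [0.5472, 0.0829, 0.068]
tcp_rot: [0.781, 0.624, 0.001, -0.0]
contact_force: [-0.9, 0.3, 5.3]
width: -0.0001
grip_force: 2.7
```

Request:
{"name": "send_rows", "arguments": {"series": "0 0 0.001 0 0 0;0 0 0.001 0 0 0;0 0 0 0 0 0;0 0 0 0 0 0"}}

```text
time_s: 15.4
ee_pos: [0.5473, 0.0829, 0.0678]
tcp_rot: [0.781, 0.624, 0.001, -0.0]
contact_force: [-4.9, -1.4, 16.7]
width: 0.0001
grip_force: 8.7
```

Request:
{"name": "send_rows", "arguments": {"series": "0 0 -0.005 0 0 0;0 0 -0.015 0 0 0;0 0 -0.03 0 0 0;0 0 -0.03 0 0 0;0 0 -0.03 0 0 0;0 0 -0.03 0 0 0;0 0 0 0 0 0;0 0 0 0 0 0"}}

```text
time_s: 16.2
ee_pos: [0.5469, 0.0825, 0.2054]
tcp_rot: [0.781, 0.624, 0.001, -0.001]
contact_force: [-0.4, -0.3, -0.2]
width: 0.0003
grip_force: 0.0
```

```bash
python3 - <<'E'
from mv import *
c=cap('side');w=cloud(c);u=np.stack([(w-C)@ex,(w-C)@ey,w[...,2]],-1)
m=(u[...,2]>.055)&(u[...,2]<.09)&(abs(u[...,0])<.055)&(abs(u[...,1])<.12);q=u[m];print(len(q),np.percentile(q[:,2],[2,50,98]),np.linalg.lstsq(np.c_[q[:,:2],np.ones(len(q))],q[:,2],rcond=None)[0])
k=(abs(w[...,0]-.6176)<.03)&(abs(w[...,1]-.3635)<.03)&(w[...,2]>.09);print('bottle top',w[k].max(0) if k.any() else None,np.median(w[k],0))
save(c,'fin.png',(100,40,400,290),2.4)
E
```

```text
4756 [0.06597791 0.06864041 0.07114146] [-0.00463337 -0.00016084  0.0686244 ]
bottle top [0.60099973 0.36015791 0.10093603] [0.5926908  0.35366344 0.09392456]
```

View pics/fin.png

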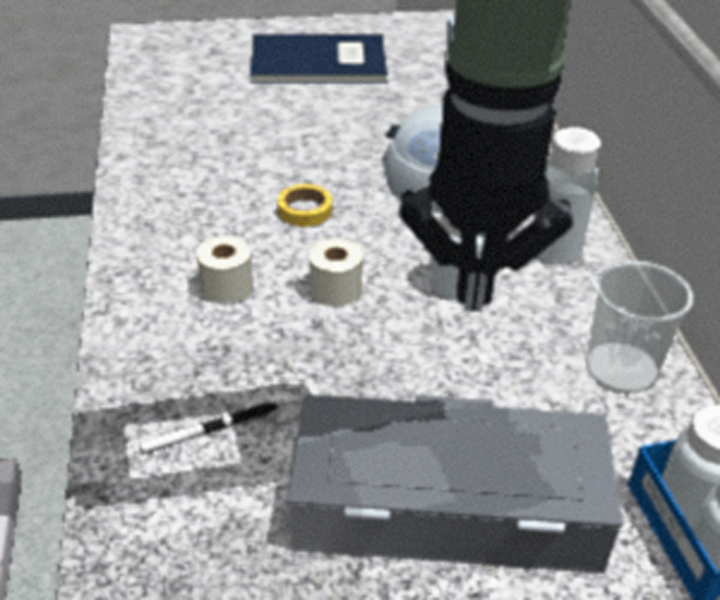

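The lid lies level at z 0.0686, with a slope of only 0.005 rad. The case is shut at (455,460), the bottle's top is still at z 0.10, and the other rolls stand at (224,268) and (335,270). Handing in.

```bash
python3 -c "
from plant import ticket;print(ticket.job_done())"
```

```text
the job is handed in; nothing more can be done
None
```

The film roll stands on the case floor beside the timer, the lid is pressed shut, and I handed the job in at about 16 s of the 38 s allowed; no verdict was returned.

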